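# Free the ratchet and fold the scooter backrest down

### The arm

A 6-joint arm with a two-finger parallel gripper is mounted at the origin on the work surface. World frame = base frame: x ahead of the robot, y to its left, z up, the work surface at z = 0. Lengths are in mm, angles in rad, forces in N, time in s.
With the tool pointing down it reaches from about 325 to 875 mm from the base axis. Payload 4.4 kg.
Tool frame: the origin (TCP) lies on the centre line of the jaws, within the pads' length; the fingertips stand ahead of it and the grasp point (between the pads) lies 6 mm ahead of it (ctrl.tcp_to_tips is the z of the fingertips in the tool frame, in mm); z points along the fingers, y is the direction in which the jaws open and shut (so a half turn about z gives the same grasp; the last joint's range is limited). The gripper opens to 85 mm and grips with 20 to 120 N. Pads are 22 mm wide; open, the fingers measure 114 mm over their backs; the gripper's body (76 mm by 85 mm) begins 54 mm behind the grasp point. The pads swing forward as they close: fully open they stand 13 mm farther back than shut.
Start: joints at [-1.425, 0.207, 1.542, -0, 1.393, -0.15], TCP at [168.153, -549.865, 223.482] pointing down, gripper open.
Joint ranges: [-2.73, 2.73], [-0.86, 2.22], [0.23, 2.46], [-1.11, 4.25], [0.08, 2.63], [-2.82, 2.82]. Speed limits (rad/s): [2.79, 2.79, 3.14, 3.14, 3.14, 3.14].

### API

Orientations are given as a 3x3 rotation matrix whose columns are the frame's x, y, z axes.
In Python, from plant import ctrl, sensors, optics gives the robot as it stands. Calls block until the motion is done:
- ctrl.move_ptp(position, orientation): joint-space move of the TCP to a pose.
- ctrl.move_l(position, rot=None, vel=150, threshold=None): straight line of the TCP; rot=None keeps the orientation; vel is the mean speed in mm/s. With threshold (N) it stops when the force on the tool has changed by that much, and returns True; else False.
- ctrl.set_joints(angles): joint-space move.
- ctrl.gripper_to(opening, force=None): finger opening in mm; force is the grip in N (None keeps the last); returns when the fingers have stopped.
- ctrl.hold(seconds).
- ctrl.solve_ik(position, orientation): joint angles nearest the present ones, or None.
- sensors.read_state(): the state.
- optics.grab_frame(name): name is "side" or "top"; returns (picture, depth): 384x512x3 uint8, red, green, blue; 384x512 float32, mm along the optical axis (not along the pixel's ray), 0 where there is no reading.
- optics.camera_params(name): a dict with "mtx" (3x3 intrinsics, pixels), "k1" (the pictures are not rectified: a ray, as slopes to the right and down, at radius r is drawn at 1 + k1 r^2 times it, then the intrinsics apply), "R" (3x3) and "t" (3): a world point X has camera coordinates R X + t. Camera axes: x right, y down, z forward; pixel columns grow to the right and rows downward; lengths in mm; the calibration is good to about 2 mm. A picture is of the moment at which its call begins. camera_params takes no time and is no camera call.
A pose or a line that the arm cannot do raises ctrl.MotionError and nothing moves.
- ctrl.finish_job(): hands the job in, once; it reports no verdict.
The state is a dict: "t": time; "q": joint angles; "qvel": joint speeds; "tau": joint torques, N m; "eef_pos": TCP position; "eef_rot": TCP orientation; "force": force on the tool from outside, world axes, zero at the start; "wrist_torque": the same for the moment, N m; "grip_width": finger opening in mm.
Only numpy, scipy, OpenCV 4.12 (cv2) and the standard library are available. Lean on these libraries where they do the work, as an engineer would, in place of code of your own. Each camera call takes 0.05 s, during which the arm holds its last target.

### The job

Press the red tab of the ratchet pawl right down so that the pawl lifts free of the teeth, and only then push the raised backrest all the way down until it lies flat on its rest. Use the fingertips only, do not lift the backrest, leave the pawl free, and leave the thread cone, the jar and the hammer where they are.

Things in the scene. Friction and masses are not known exactly. Their poses are not given: they have to be found in the camera images.
- fixture: Blue steel fixture bolted to the bench, base plate 345 x 215 x 12 mm (x from -208 to +138 mm, y from -121 to +95 mm). Origin on the bench straight below the middle of the hinge; z up, y along the hinge axis, x from the hinge towards the red tab. The backrest leans and folds down towards -x.
- hinge_mid (a point): Point on the horizontal hinge axis of the backrest, half-way along it, 85 mm above the bench; axes as fixture.
- backrest (a joint): Angle of the backrest about its hinge, rad: 0 to 0.1 at the start (at 0 it leans up 0.80 rad above level), 0.80 lying level on the rubber rest. The hinge is stiff (0.9 N m friction): the backrest stays wherever it is left. While the pawl is engaged a steel tooth stops it at about 0.13; below -0.06 counts as lifted.
- backrest_face (a point): Point on the upper face of the backrest, mid-width, 180 mm from the hinge axis and 26 mm from the free edge; turns with it. Backrest: black plastic shell, 146 mm wide (along the hinge), 135 mm long (71 to 206 mm from the hinge axis), 22 mm thick, red panel on its upper face. Lying flat, that face is 24 mm above the hinge axis (109 mm above the bench).
- pawl (a joint): Angle of the red pawl rocker, in rad: 0 engaged in the teeth, clear of them from 0.12, 0.35 with the tab fully down (stop). A friction pivot: about 2 to 3 N pressed straight down on the tab moves it, and it stays where it is left.
- pawl_tab (a point): Middle of the top face of the pawl's red square tab, 34 x 34 mm, 7 mm thick, 159 mm above the bench when engaged; sinks about 21 mm when fully down. In the fixture's frame at x = +145, y = -98 mm; the pawl's pivot is 60 mm nearer the hinge. From the pivot the pawl runs on over the toothed disc (136 mm across, on the hinge axis at y = -98 mm).
- cone_mid (a point): Yellow cone of thread, bystander: up to 64 mm wide near its foot, 100 mm tall, standing on the bench beyond the tab. Point half-way up.
- jar_mid (a point): Glass tack jar with yellow cap, bystander: 60 mm across, 85 mm tall, standing beyond the free end of the backrest, clear of where it comes down. Point half-way up.
- tack_hammer: Hammer, bystander: 250 mm long, lying on the bench beside the ratchet side of the fixture, its length along its x axis. Origin at the middle of its underside.

How it is judged:
By the outcome, as a careful person would: the job done as asked, in the order asked, and still so for the second after the job is handed in, with the robot touching nothing.
It also fails if it takes over 48 s, if anything falls off the work surface, if the arm or the gripper's body presses on something with over 40 N, if the wrist force passes 120 N, or if a joint passes its speed limit or range.

## Working session

There is one attempt and no reset: what is moved stays moved. The work goes in short steps, each a Python script; the robot and the scene stay as the last script left them, time stands still between calls to the robot, and variables do not carry over. Pictures are saved under pics/ and viewed, and the job is handed in when it is done.

```bash
ls; mkdir -p pics; python3 - <<'E'
from plant import ctrl,sensors,optics
import cv2,numpy as np
for n in("side","top"):
    p,d=optics.grab_frame(n); cv2.imwrite(f"pics/{n}0.png",p[:,:,::-1]); np.savez(f"pics/{n}0.npz",p=p,d=d); print(n,optics.camera_params(n),(d>0).mean())
s=sensors.read_state();print(s['t'],s['force'],ctrl.tcp_to_tips, s['eef_rot'])
E
```

```text
pics
side {'mtx': array([[364.01688113,   0.        , 259.22258662],
       [  0.        , 364.01688113, 194.33769546],
       [  0.        ,   0.        ,   1.        ]]), 'k1': -0.09001335660760172, 'R': array([[-0.86352066, -0.5040238 ,  0.01709035],
       [-0.38240288,  0.63230735, -0.67376216],
       [ 0.32878581, -0.58834295, -0.73875061]]), 't': array([532.23661949, 351.21703874, 893.5476216 ])} 0.9960479736328125
top {'mtx': array([[492.61584542,   0.        , 255.25291896],
       [  0.        , 492.61584542, 187.69901776],
       [  0.        ,   0.        ,   1.        ]]), 'k1': -0.037819137756061154, 'R': array([[-2.03979655e-04, -9.99991932e-01,  4.01177460e-03],
       [-9.91553644e-01, -3.18060291e-04, -1.29696842e-01],
       [ 1.29697071e-01, -4.00434524e-03, -9.91545579e-01]]), 't': array([  -4.15256778,  621.01302011, 1307.37081294])} 0.9960683186848959
0.1 [-0.57732016 -0.81111228  0.21281967] 25.0 [[ 9.56273151e-01  2.92474903e-01 -3.02874492e-04]
 [ 2.92474878e-01 -9.56270888e-01  2.10587362e-03]
 [ 3.26285122e-04 -2.10237358e-03 -9.99997737e-01]]
```

View pics/side0.png

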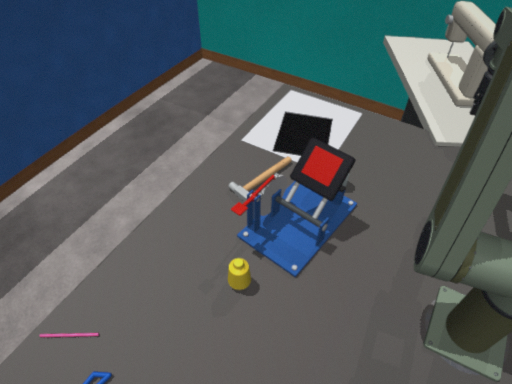

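View pics/top0.png

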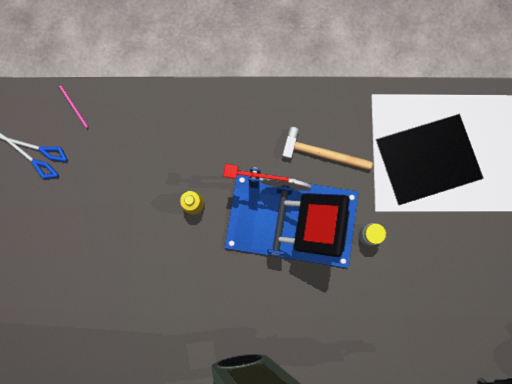

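The top view shows the fixture with the tab at about (231,170), the backrest panel at (321,224), the cone at (190,203), the jar at (374,234) and the hammer at (330,150). In the side view the tab is at (239,209) and the panel at (325,168). Next I'll measure these.

```bash
cat > h.py <<'E'
import numpy as np,cv2
from plant import optics
def ray(n,uv):
    c=optics.camera_params(n);K=c['mtx']
    p=cv2.undistortPoints(np.array(uv,float).reshape(-1,1,2),K,np.array([c['k1'],0,0,0,0.]))[:,0]
    # k1 defined as forward factor at r of the undistorted ray = opencv model
    d=np.c_[p,np.ones(len(p))]@c['R']; return -c['R'].T@c['t'],d
def onplane(n,uv,z):
    o,d=ray(n,uv); return o+d*((z-o[2])/d[:,2])[:,None]
def bydepth(n,uv,z):
    o,d=ray(n,uv); return o+d*np.asarray(z)[:,None]
def comps(m,amin=30):
    k,l,s,c=cv2.connectedComponentsWithStats(m.astype(np.uint8))
    return [(s[i],c[i],l==i) for i in range(1,k) if s[i][4]>amin]
def hsv(p): return cv2.cvtColor(p,cv2.COLOR_RGB2HSV)
def red(p):
    h=hsv(p); return ((h[...,0]<8)|(h[...,0]>172))&(h[...,1]>150)&(h[...,2]>70)
E
python3 - <<'E'
from h import *
np.set_printoptions(precision=1,suppress=True)
for n in("top","side"):
    f=np.load(f"pics/{n}0.npz");p,d=f['p'],f['d'];h=hsv(p)
    print(n)
    for nm,m in(("red",red(p)),("blue",(h[...,0]>100)&(h[...,0]<125)&(h[...,1]>120)&(h[...,2]>60)),("yel",(h[...,0]>24)&(h[...,0]<34)&(h[...,1]>150)&(h[...,2]>90))):
        for s,c,mm in comps(m,40):
            v,u=np.nonzero(mm); X=bydepth(n,np.c_[u,v],d[v,u])
            print(nm,s,c,"med",np.median(X,0),"min",X.min(0),"max",X.max(0))
            if n=="top" and nm=="blue" and s[4]>2000:
                low=X[:,2]<25; print("rect",cv2.minAreaRect(X[low][:,:2].astype(np.float32)))
E
```

```text
top
red [223 164  66  18 380] [247.5 173.3] med [640.3  32.1 158.6] min [622.6 -84.7  -2.9] max [683.   86.9 172.4]
red [ 303  204   36   40 1161] [320.4 223.3] med [ 513.8 -158.8  201.4] min [ 446.2 -197.7  164.3] max [ 563.5    1.3 1376.9]
blue [ 38 147  29  15 252] [ 53.2 153.2] med [723.7 568.1  11.6] min [702.6 531.1  -6.9] max [742.1 617.8  19.9]
blue [ 31 159  28  20 258] [ 43.9 169. ] med [677.8 594.5  11.9] min [653.4 553.6  -5.8] max [707.  637.7  22.1]
blue [ 225  175  133   93 5064] [276.9 220.9] med [534.  -31.3  11.7] min [ 405.  -289.4   -4.8] max [ 661.2   79.8 1376.9]
rect ((536.244873046875, -104.96871948242188), (346.0174560546875, 215.61753845214844), 81.1387939453125)
blue [281 206  19  32 445] [290.1 221.5] med [ 529.2 -100.6   11.7] min [ 484.5 -126.1    3.9] max [573.8 -70.8 151.2]
yel [180 191  21  19 248] [190.  200.3] med [579.9 165.8  83.9] min [446.2   1.3  -6.5] max [ 607.4  208.3 1376.9]
yel [365 224  21  20 326] [375.1 233.5] med [ 493.1 -317.8   84.6] min [ 446.2 -367.7   -2.5] max [ 519.3    1.3 1376.9]
side
red [301 146  42  41 994] [321.7 165.6] me
[... 207 characters left out ...]
0   201   185 23112] [79.6 64.2] med [2379.8 -661.7 -265.3] min [  300.1 -1980.5  -668.5] max [2405.7  571.9  887.6]
blue [282 180  14  19  65] [287.7 190. ] med [ 618.3 -187.3   11.6] min [ 300.1 -248.6   -0.3] max [626.9 571.9 887.6]
blue [290 183  33  32 583] [305.9 199. ] med [ 548.3 -183.    11.8] min [ 300.1 -236.2    5.9] max [598.5 571.9 887.6]
blue [ 237  189  120   88 4604] [292.2 231.3] med [521.6 -30.4  11.8] min [ 300.1 -263.6   -3.4] max [672.5 571.9 887.6]
blue [ 83 371  29  13 205] [ 98.2 377. ] med [719.3 551.7  11.9] min [699.  531.9  -3. ] max [745.6 582.6  16.6]
yel [228 258  23  32 573] [238.5 273.7] med [571.2 183.9  74.2] min [300.1 104.7  -3.1] max [635.9 571.9 887.6]
```

```bash
python3 - <<'E'
from h import *
import cv2
p=np.load("pics/top0.npz")['p'][110:280,170:400]
cv2.imwrite("pics/topz.png",cv2.resize(p,None,fx=3.4,fy=3.4,interpolation=cv2.INTER_CUBIC)[:,:,::-1])
p=np.load("pics/side0.npz")['p'][130:300,210:380]
cv2.imwrite("pics/sidez.png",cv2.resize(p,None,fx=3.5,fy=3.5,interpolation=cv2.INTER_CUBIC)[:,:,::-1])
E
```

```text
(no output)
```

View pics/topz.png

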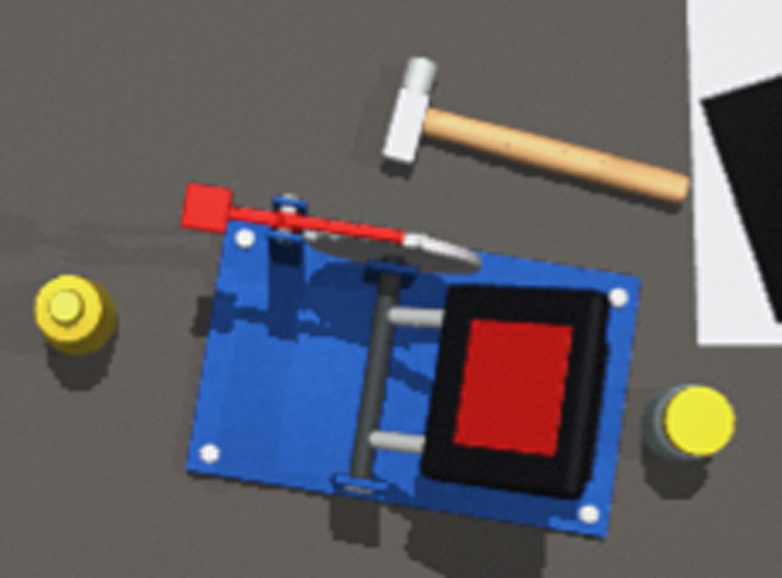

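View pics/sidez.png

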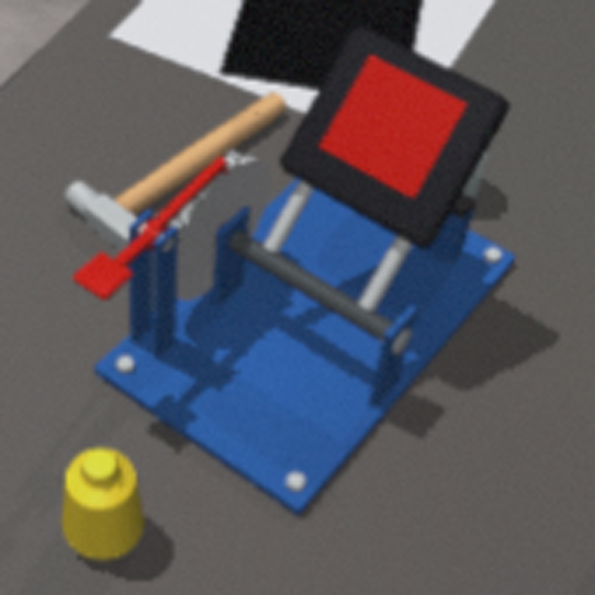

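```bash
cat >> h.py <<'E'
def fixture():
    a=np.deg2rad(81.14); ex=np.array([np.cos(a),np.sin(a),0]); ey=np.array([-np.sin(a),np.cos(a),0])
    o=np.array([536.2,-105.0,0])+35*ex+13*ey
    return o,ex,ey
Z=np.array([0,0,1.])
def W(x,y,z):
    o,ex,ey=fixture(); return o+x*ex+y*ey+z*Z
def F(X):
    o,ex,ey=fixture(); d=np.asarray(X)-o; return np.stack([d@ex,d@ey,d[...,2]],-1)
def face(th,r=180):
    return W(-r*np.cos(th)+24*np.sin(th),0,85+r*np.sin(th)+24*np.cos(th))
def rot(tilt,flip=1,swap=False):
    # tool z = -(face normal at lean `tilt`)
    o,ex,ey=fixture(); z=-(np.sin(tilt)*ex+np.cos(tilt)*Z)
    if swap: x=-flip*ey
    else: x=flip*np.cross(ey,-z)*1
    return np.c_[x,np.cross(z,x),z]
E
python3 - <<'E'
from h import *
from plant import ctrl
np.set_printoptions(precision=2,suppress=True)
print(fixture())
for n in("top","side"):
    f=np.load(f"pics/{n}0.npz");p,d=f['p'],f['d'];r=red(p)
    for s,c,mm in comps(r,100):
        if s[4]>800:
            mm=cv2.erode(mm.astype(np.uint8),np.ones((5,5)))>0
            v,u=np.nonzero(mm);X=F(bydepth(n,np.c_[u,v],d[v,u]));m=X.mean(0)
            nn=np.linalg.svd(X-m)[2][2];nn*=np.sign(nn[2]); print(n,"panel",m,nn,"lean",np.arctan2(nn[0],nn[2]), "off",(m-[0,0,85])@nn)
        else:
            t=cv2.morphologyEx(mm.astype(np.uint8),cv2.MORPH_OPEN,np.ones((7,7)))
            v,u=np.nonzero(t); print(n,"tab",len(u),u.mean(),v.mean(),onplane(n,[[u.mean(),v.mean()]],159),F(onplane(n,[[u.mean(),v.mean()]],159)))
            print(" depth",np.median(F(bydepth(n,np.c_[u,v],d[v,u])),0))
print("tab exp",W(145,-98,159))
L=ctrl.tcp_to_tips
for sw in(0,1):
  for fl in(1,-1):
    print(sw,fl)
    for nm,P,R in(("hi",W(145,-98,430),rot(0,fl,sw)),("tab",W(145,-98,159+L),rot(0,fl,sw)),("fstart",face(.8)-L*rot(.5,fl,sw)[:,2],rot(.5,fl,sw)),("fend",face(0)-L*rot(0,fl,sw)[:,2],rot(0,fl,sw))):
        print(nm,P,ctrl.solve_ik(P,R))
E
```

```text
(array([528.75, -68.42,   0.  ]), array([0.15, 0.99, 0.  ]), array([-0.99,  0.15,  0.  ]))
top tab 168 230.47619047619048 170.8095238095238 [[648.15  58.4  159.  ]] [[143.7  -98.44 159.  ]]
 depth [143.8  -98.76 156.81]
top panel [-90.82   0.78 206.5 ] [-0.99  0.06  0.09] lean -1.485416514957918 off 100.72624863615994
side panel [-87.82   4.37 204.07] [-0.59 -0.3   0.75] lean -0.6640920726627569 off 139.8241928698881
side tab 95 239.90526315789472 207.92631578947368 [[643.42  59.36 159.  ]] [[143.92 -93.63 159.  ]]
 depth [143.29 -94.71 157.38]
tab exp [647.91  59.76 159.  ]
0 1
hi [647.91  59.76 430.  ] [-0.04  0.31  1.   -0.    1.83  0.11]
tab [647.91  59.76 184.  ] [-0.04  0.4   1.38 -0.    1.36  0.11]
fstart [ 513.93 -163.47  252.78] [-0.18  0.14  1.64 -0.51  1.37  0.08]
fend [ 501.02 -246.27  134.  ] [-0.61  0.26  1.67 -0.    1.21 -0.46]
0 -1
hi [647.91  59.76 430.  ] None
tab [647.91  59.76 184.  ] None
fstart [ 513.93 -163.47  252.78] None
fend [ 501.02 -246.27  134.  ] [-0.61  0.26  1.67 -0.    1.21  2.68]
1 1
hi [647.91  59.76 430.  ] [-0.04  0.31  1.   -0.    1.83  1.68]
tab [647.91  59.76 184.  ] [-0.04  0.4   1.38 -0.    1.36  1.68]
fstart [ 513.93 -163.47  252.78] [-0.18  0.14  1.64 -0.51  1.37  1.65]
fend [ 501.02 -246.27  134.  ] [-0.61  0.26  1.67 -0.    1.21  1.11]
1 -1
hi [647.91  59.76 430.  ] [-0.04  0.31  1.   -0.    1.83 -1.46]
tab [647.91  59.76 184.  ] [-0.04  0.4   1.38 -0.    1.36 -1.46]
fstart [ 513.93 -163.47  252.78] [-0.18  0.14  1.64 -0.51  1.37 -1.49]
fend [ 501.02 -246.27  134.  ] [-0.61  0.26  1.67 -0.    1.21 -2.03]
```

The tab measured from both views (143.8, -98 / -94 in the fixture frame) agrees with the expected (145, -98). The panel plane fit was spoiled by pixels with no depth reading, so I'll redo it while moving above the tab.

```bash
python3 - <<'E'
from h import *
from plant import ctrl,sensors
np.set_printoptions(precision=3,suppress=True)
for n in("top","side"):
    f=np.load(f"pics/{n}0.npz");p,d=f['p'],f['d']
    for s,c,mm in comps(red(p),800):
        mm=cv2.erode(mm.astype(np.uint8),np.ones((5,5)))>0
        mm&=abs(d-np.median(d[mm]))<70
        v,u=np.nonzero(mm);X=F(bydepth(n,np.c_[u,v],d[v,u]));m=X.mean(0)
        nn=np.linalg.svd(X-m)[2][2];nn*=np.sign(nn[2]); print(n,"panel",m,nn,"lean",np.arctan2(nn[0],nn[2]),"off",(m-[0,0,85])@nn)
s=sensors.read_state()
ctrl.gripper_to(0)
L=ctrl.tcp_to_tips;print("L",L)
p0=s['eef_pos']; ctrl.move_l([p0[0],p0[1],430],vel=300)
ctrl.move_ptp(W(145,-98,430),rot(0))
ctrl.move_l(W(146,-98,175+L),vel=250)
s=sensors.read_state();print(s['t'],s['force'],s['eef_pos'],s['grip_width'])
p,d=__import__('plant').optics.grab_frame("side");cv2.imwrite("pics/side1.png",cv2.resize(p[130:300,180:380],None,fx=3.5,fy=3.5)[:,:,::-1])
E
```

```text
top panel [-91.494   0.362 201.14 ] [ 0.674 -0.006  0.739] lean 0.7396843631714163 off 24.115947897232388
side panel [-90.841   2.961 201.061] [ 0.684 -0.019  0.729] lean 0.753066990919924 off 22.493206714180392
L 25.0
5.5083 [ 0.519 -0.333  0.226] [649.392  60.537 202.076] -0.3336328153567705
```

View pics/side1.png

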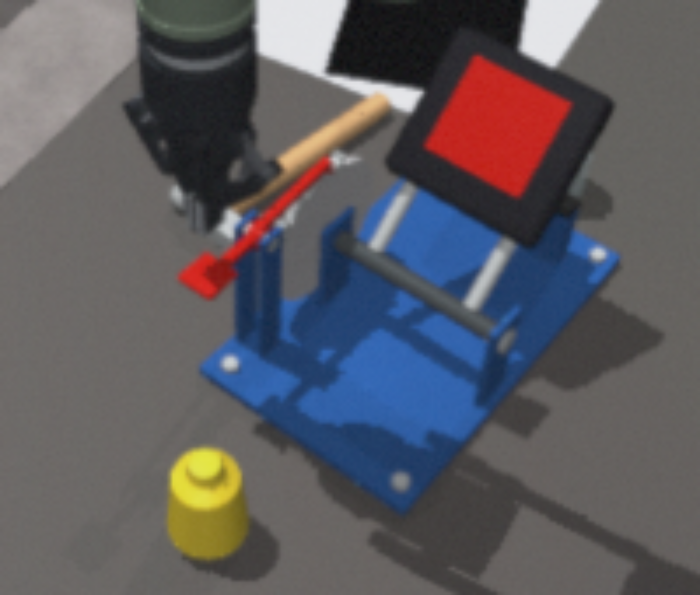

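The picture shows the closed tips near pixel (239,196), with the tab at (239,209). I'll compare that with the projection before pressing.

```bash
cat >> h.py <<'E'
def proj(n,X):
    c=optics.camera_params(n)
    return cv2.projectPoints(np.atleast_2d(np.array(X,float)),cv2.Rodrigues(c['R'])[0],c['t'],c['mtx'],np.array([c['k1'],0,0,0,0.]))[0][:,0]
E
python3 - <<'E'
from h import *
from plant import sensors
np.set_printoptions(precision=2,suppress=True)
s=sensors.read_state();e=s['eef_pos'];print(e,F(e))
tip=e+25*s['eef_rot'][:,2]
print(proj("side",[tip,W(145,-98,159),e]),proj("top",[tip,W(145,-98,159)]))
p,d=optics.grab_frame("top");q=p[100:260,150:350]
cv2.imwrite("pics/top1.png",cv2.resize(q,None,fx=3.5,fy=3.5)[:,:,::-1])
p,d=optics.grab_frame("side");q=p[150:250,190:290]
cv2.imwrite("pics/side2.png",cv2.resize(q,None,fx=6,fy=6,interpolation=cv2.INTER_NEAREST)[:,:,::-1])
for v in range(180,215,3):
    print(v,bydepth("side",[[239,v]],[d[v,239]])[0], F(bydepth("side",[[239,v]],[d[v,239]]))[0])
E
```

```text
[649.7   60.58 202.66] [146.08 -99.64 202.66]
[[237.4  202.59]
 [238.38 207.35]
 [237.17 196.13]] [[229.26 168.9 ]
 [229.93 170.9 ]]
180 [632.58  75.34 282.58] [158.04 -80.45 282.58]
183 [633.86  73.86 270.54] [156.77 -81.95 270.54]
186 [634.36  73.55 259.74] [156.54 -82.49 259.74]
189 [637.99  68.59 242.78] [152.19 -86.84 242.78]
192 [638.96  67.6  230.59] [151.37 -87.95 230.59]
195 [639.69  66.98 218.63] [150.87 -88.77 218.63]
198 [743.84 -87.24  -0.55] [  14.52 -215.43   -0.55]
201 [738.22 -78.27  -3.36] [  22.53 -208.49   -3.36]
204 [654.52  46.47 155.31] [ 132.88 -106.58  155.31]
207 [648.04  56.59 157.15] [141.89 -98.62 157.15]
210 [642.76  64.93 156.65] [149.32 -92.12 156.65]
213 [637.48  73.28 156.33] [156.75 -85.61 156.33]
```

View pics/side2.png

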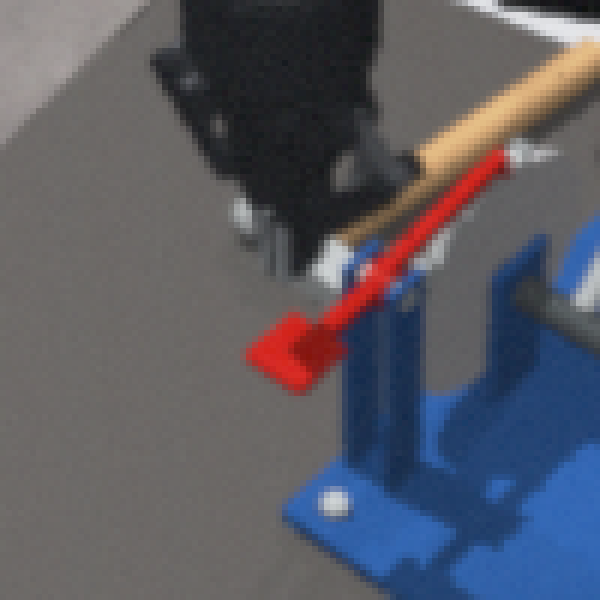

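```bash
python3 - <<'E'
from h import *
np.set_printoptions(precision=1,suppress=True)
p,d=optics.grab_frame("side")
u,v=np.meshgrid(np.arange(215,262),np.arange(180,206))
X=bydepth("side",np.c_[u.ravel(),v.ravel()],d[v,u].ravel());
H=X[:,2].reshape(u.shape)
for r in range(0,26): print(180+r,' '.join('%4d'%x for x in H[r,::2]))
p,d=optics.grab_frame("top");q=p[100:260,150:350]
cv2.imwrite("pics/top1.png",cv2.resize(q,None,fx=3.5,fy=3.5)[:,:,::-1])
E
```

```text
180    0    2    1    3    0    0   -2    0  264  268  278  284  280  276  261  261   -1  296  297  302  301  301  297   19
181   -1    0    1    0    0   -2   -3    1  260  265  276  280  277  272  261  263  266  295  302  887  302  300   22   15
182    0    0    0   -2   -2    0   -1   -3  258  257  259  277  275  261  262  265  266  293  298  301  301  295   12   13
183    0    1   -2    0    0    0    0    0  254  257  255  267  270  263  263  267  288  289  297  298  297   16   13   -1
184    0   -5    0   -1    1    0    0   24   22  251  250  262  265  262  264  278  283  288  293  295   18   15    0   -1
185    0    0    2    0   -1    0    3   21   24  248  255  261  263  260  270  276  278  283  289  292   14    7    0    1
186   -2   -1   -1   -2   -2    0    0   17   22  247  247  255  257  263  267  272  278  282  284   16   15   -1    0  163
187    0    2   -1    0    0   -2    1   15   20  241  246  253  254  261  265  268  273  277   16   13   -3    1    0  165
188    1   -1    0    3    0   -1    1    0   15  236  244  245  245  257  258  263  271   20   15   -1    1
[... 1423 characters left out ...]
   -5   -2   -2    1    1   -3    3   12  155  156  154  150  157  149  140  118
201    0    2    1    0    0   -4    0    0   -2    0    1   -1   -5    3    0    6  158  155  150  143  155  147  139  111
202    0    0    0    0    0    1    3   -1   -1    3   -2    0  157   -1    0  155  155  153  115  110  148  141  134  107
203    0    2    0    1    0    0   -1   -1    0   -1    2  155  159  155  156  154  155  149  112  107  143  137  128  103
204   -2    0   -1    0    0    0    1    2   -2    1    0  157  157  158  156  156  155  115  109  101  139  135  127   98
205    2    0   -1   -1    2    0    0    0    1    0  156  154  156  158  154  157  117  113  106   97  135  127  122   92
```

View pics/top1.png

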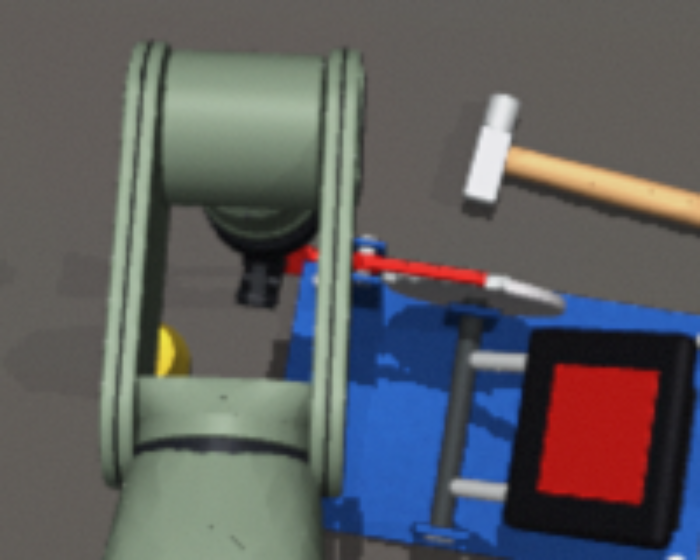

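The gripper lines up horizontally, but in the depth image its lower end looks about 30 mm higher than tcp_to_tips implies. I'll find contact by force while descending slowly, logging as I go.

```bash
python3 - <<'E'
from h import *
from plant import ctrl,sensors
np.set_printoptions(precision=2,suppress=True)
for z in (163,157,152,148):
    hit=ctrl.move_l(W(146,-98,z+25),vel=40,threshold=8)
    s=sensors.read_state();print(z,hit,s['t'],s['force'],s['eef_pos'])
    if hit:break
p,d=optics.grab_frame("side");q=p[150:250,190:290]
cv2.imwrite("pics/side3.png",cv2.resize(q,None,fx=6,fy=6,interpolation=cv2.INTER_NEAREST)[:,:,::-1])
E
```

```text
163 False 6.2083 [ 1.24 -0.13  0.16] [647.6   60.75 187.16]
157 False 6.5083 [-0.38  0.21 -0.18] [647.74  60.74 181.46]
152 False 6.7833 [-0.55 -0.79 -0.15] [647.73  60.77 176.44]
148 False 7.0333 [-0.89  0.05 -0.44] [647.79  60.79 172.54]
```

View pics/side3.png

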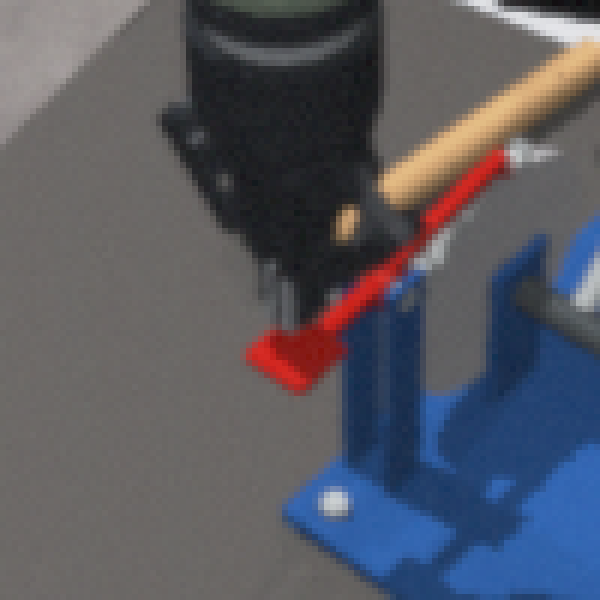

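No contact yet, and the tips are visibly still above the tab. I'll keep descending in fine steps.

```bash
python3 - <<'E'
from h import *
from plant import ctrl,sensors
np.set_printoptions(precision=2,suppress=True)
z=170
while z>115:
    hit=ctrl.move_l(W(146,-98,z),vel=40,threshold=12)
    s=sensors.read_state();print(z,hit,round(s['t'],2),s['force'],s['eef_pos'],s['wrist_torque'])
    if hit:break
    z-=4
p,d=optics.grab_frame("side");q=p[150:250,190:290]
cv2.imwrite("pics/side4.png",cv2.resize(q,None,fx=6,fy=6,interpolation=cv2.INTER_NEAREST)[:,:,::-1])
E
```

```text
170 False 7.33 [-0.24  0.53  0.01] [647.84  60.73 169.66] [ 0.01 -0.03 -0.03]
166 False 7.58 [-0.85  0.41  0.42] [647.73  60.75 165.45] [ 0.05  0.04 -0.01]
162 False 7.83 [-0.21  0.21  1.19] [647.71  60.77 161.49] [-0.04  0.05  0.  ]
158 False 8.08 [ 0.04  1.   -0.26] [647.77  60.75 157.54] [ 0.02 -0.02 -0.01]
154 False 8.33 [-0.53  0.66  0.33] [647.75  60.76 153.54] [ 0.01 -0.01  0.04]
150 False 8.58 [ 0.24 -0.07  0.03] [647.97  60.75 149.8 ] [ 0.01 -0.02  0.01]
146 False 8.83 [0.09 0.23 0.87] [648.07  60.79 145.8 ] [-0.01 -0.12  0.01]
142 False 9.08 [ 0.07  0.7  -0.73] [647.93  60.75 141.61] [ 0.02 -0.13  0.02]
138 False 9.33 [ 0.34 -0.32 -0.64] [647.84  60.63 137.5 ] [ 0.03 -0.06 -0.02]
134 False 9.58 [ 0.26 -0.07  0.42] [647.77  60.66 133.47] [ 0.03  0.01 -0.01]
130 False 9.83 [-2.86 -0.15 10.28] [648.38  60.7  132.24] [-0.11  0.65 -0.04]
126 False 10.08 [-9.39 -1.16 21.69] [648.72  60.64 131.83] [-0.14  1.72 -0.09]
122 False 10.33 [-16.32  -0.46  35.78] [649.02  60.58 131.47] [-0.33  2.83 -0.15]
118 False 10.58 [-23.01  -0.21  48.14] [649.33  60.53 131.17] [-0.39  3.93 -0.21]
```

View pics/side4.png

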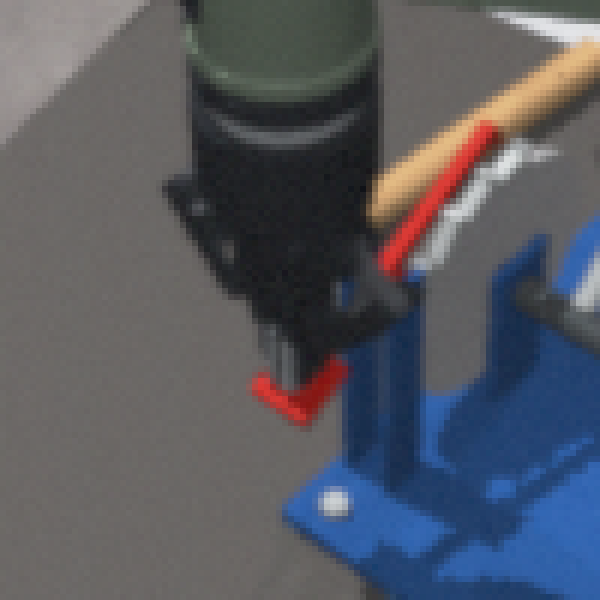

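The pawl is at its stop: the tab's near end is down and its far end has lifted clear of the disc teeth. The force threshold is relative to each call, so the press ended at 48 N through the fingertips. From this contact the tips are about 9 mm behind the reported TCP, not 25 mm ahead of it, so I'll use the measured offset. Next I retract and check that the pawl stays down.

```bash
python3 - <<'E'
from h import *
from plant import ctrl,sensors
np.set_printoptions(precision=2,suppress=True)
ctrl.move_l(W(146,-98,140),vel=60)
ctrl.move_l(W(146,-98,330),vel=250)
s=sensors.read_state();print(round(s['t'],2),s['force'],s['eef_pos'])
R=rot(0)
# hover over face, current lean ~0.745
P=face(.745); print(P); ctrl.move_ptp([P[0],P[1],330],R)
s=sensors.read_state();print(round(s['t'],2),s['force'],s['eef_pos'])
for n in("side","top"):
    p,d=optics.grab_frame(n);q=p[130:300,190:390];np.savez(f"pics/{n}5.npz",p=p,d=d)
    cv2.imwrite(f"pics/{n}5.png",cv2.resize(q,None,fx=3.5,fy=3.5,interpolation=cv2.INTER_CUBIC)[:,:,::-1])
E
```

```text
12.06 [ 0.02 -0.05 -0.81] [647.17  60.73 327.5 ]
[ 510.87 -183.08  224.68]
13.14 [1.2  0.58 0.19] [ 511.28 -182.37  329.57]
```

View pics/side5.png

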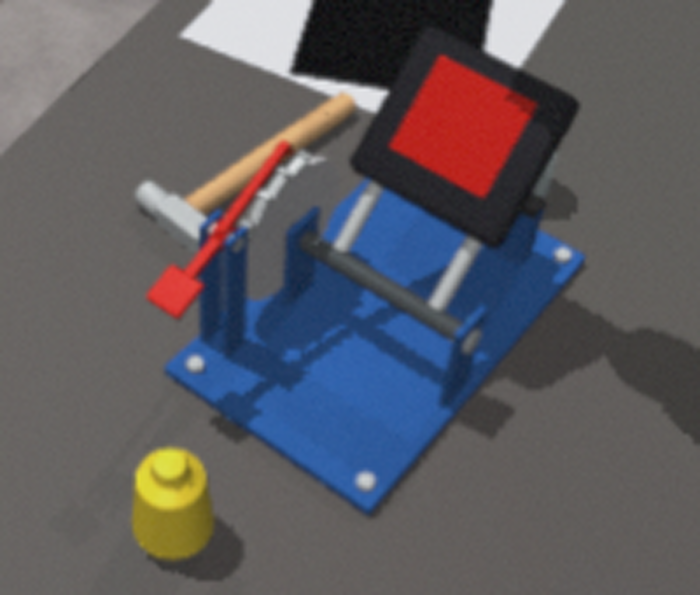

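View pics/top5.png

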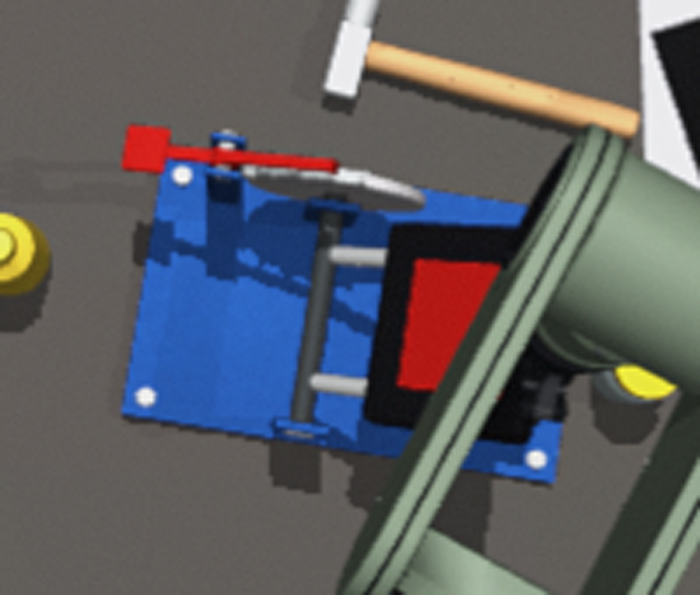

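The pawl stayed down: its nose is clear above the teeth at side crop (285,148). Now I find contact with the backrest face, then follow the arc down.

```bash
python3 - <<'E'
from h import *
from plant import ctrl,sensors
np.set_printoptions(precision=2,suppress=True)
for n in("side","top"):
    f=np.load(f"pics/{n}5.npz");p,d=f['p'],f['d'];q=red(p)
    t=cv2.morphologyEx(q.astype(np.uint8),cv2.MORPH_OPEN,np.ones((7,7)))
    for s,c,mm in comps(t,60):
        v,u=np.nonzero(mm);k=d[v,u]>0;print(n,s[4],c,np.median(F(bydepth(n,np.c_[u,v],d[v,u])),0))
o,ex,ey=fixture()
C=face(.745,178)+11*ex
print("C",C)
ctrl.move_l([C[0],C[1],255],vel=150)
s=sensors.read_state();print(round(s['t'],2),s['force'],s['eef_pos'])
hit=ctrl.move_l([C[0],C[1],195],vel=40,threshold=4)
s=sensors.read_state();print(hit,round(s['t'],2),s['force'],s['eef_pos'],"L",s['eef_pos'][2]-C[2])
p,d=optics.grab_frame("side");q=p[100:270,220:420]
cv2.imwrite("pics/side6.png",cv2.resize(q,None,fx=3.5,fy=3.5,interpolation=cv2.INTER_CUBIC)[:,:,::-1])
E
```

```text
side 959 [321.64 165.7 ] [-90.56   3.28 201.2 ]
side 112 [240.04 212.04] [141.52 -96.44 137.88]
top 149 [231.32 171.92] [142.57 -99.49 137.67]
top 675 [314.87 220.47] [-77.91  -7.58 189.1 ]
C [ 512.79 -170.75  223.32]
13.9 [0.01 0.89 0.28] [ 513.41 -170.72  255.67]
True 15.02 [0.54 0.5  0.35] [ 512.65 -170.45  205.57] L -17.74692943597205
```

View pics/side6.png

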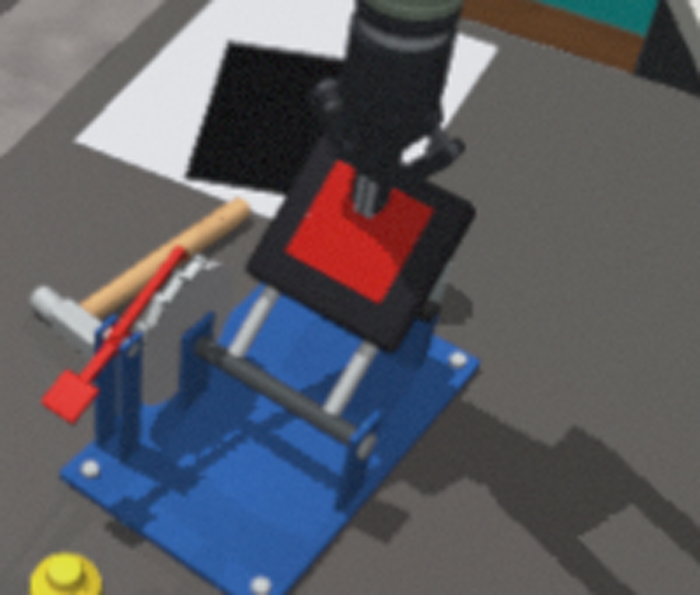

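Tab depth reads 137.8 mm, so the pawl is fully down (21 mm sunk). The tips are at the panel in the side view. Now I follow the arc.

```bash
python3 - <<'E'
from h import *
from plant import ctrl,sensors
np.set_printoptions(precision=2,suppress=True)
o,ex,ey=fixture()
for th in np.linspace(.70,0.1,9):
    w=(th-0)/.745
    P=face(th,178)+11*ex+Z*(-17.7*w-10*(1-w))
    hit=ctrl.move_l(P,vel=45,threshold=25)
    s=sensors.read_state();print(round(th,2),hit,round(s['t'],2),s['force'],s['eef_pos']-P)
    if hit: break
p,d=optics.grab_frame("side");q=p[100:270,220:420]
cv2.imwrite("pics/side7.png",cv2.resize(q,None,fx=3.5,fy=3.5,interpolation=cv2.INTER_CUBIC)[:,:,::-1])
E
```

```text
0.7 False 15.4 [0.11 0.11 0.69] [-0.25 -0.41 -0.51]
0.62 False 15.84 [ 0.66  0.51 -0.04] [-0.17 -0.84 -0.3 ]
0.55 False 16.27 [-0.49  0.1   0.53] [-0.26 -0.62 -0.37]
0.48 False 16.71 [-0.31  0.72  0.62] [-0.26 -0.54 -0.4 ]
0.4 False 17.14 [-0.16 -0.53  0.07] [-0.3  -0.41 -0.43]
0.32 False 17.57 [ 0.04  0.6  -0.65] [-0.34 -0.31 -0.49]
0.25 False 18.01 [-0.24 -0.15  0.48] [-0.36 -0.21 -0.51]
0.17 False 18.44 [-0.09 -0.06  0.06] [-0.37 -0.11 -0.55]
0.1 False 18.88 [ 0.01 -0.4   0.02] [-0.41 -0.02 -0.58]
```

View pics/side7.png

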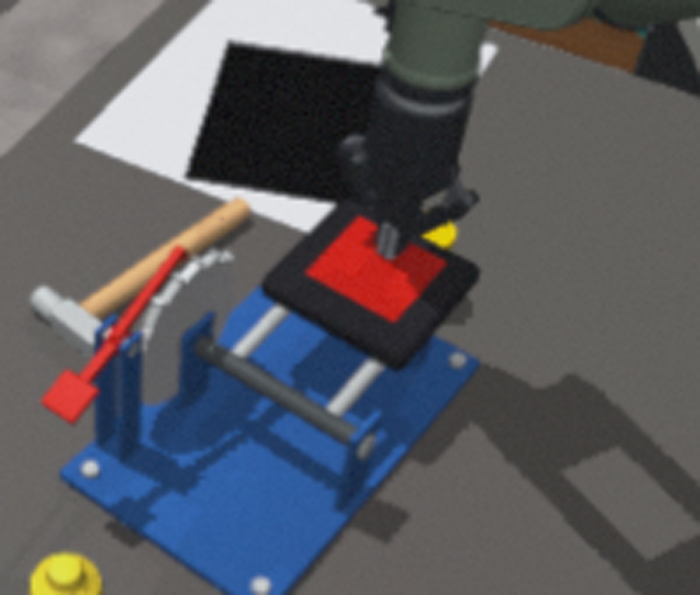

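The backrest went most of the way down, and the pawl is still clear. I'll measure the lean and press on to the rest.

```bash
cat >> h.py <<'E'
def lean(n="side"):
    p,d=optics.grab_frame(n); out=None
    for s,c,mm in comps(red(p),300):
        if n=="side" and c[0]<280: continue
        mm=cv2.erode(mm.astype(np.uint8),np.ones((5,5)))>0
        mm&=(abs(d-np.median(d[mm]))<70)
        v,u=np.nonzero(mm)
        if len(v)<100: continue
        X=F(bydepth(n,np.c_[u,v],d[v,u]))
        for _ in range(4):
            m=X.mean(0);nn=np.linalg.svd(X-m)[2][2];nn*=np.sign(nn[2]);r=(X-m)@nn;X=X[abs(r)<max(2.5*np.std(r),1)]
        print(n,"lean",np.arctan2(nn[0],nn[2]),"centre",m,"off",(m-[0,0,85])@nn)
    return p,d
E
python3 - <<'E'
from h import *
from plant import ctrl,sensors
np.set_printoptions(precision=2,suppress=True)
o,ex,ey=fixture()
lean()
f0=None
for th in (0.07,0.04,0.01,-.02,-.04,-.06,-.08,-.1,-.12):
    P=face(th,178)+11*ex-10*Z
    hit=ctrl.move_l(P,vel=30,threshold=25)
    ctrl.hold(.1)
    s=sensors.read_state();print(round(th,2),hit,round(s['t'],2),s['force'],s['eef_pos'])
    if hit or s['force'][2]>22: break
p,d=lean();q=p[100:270,220:420]
cv2.imwrite("pics/side8.png",cv2.resize(q,None,fx=3.5,fy=3.5,interpolation=cv2.INTER_CUBIC)[:,:,::-1])
E
```

```text
side lean 0.0717156753862649 centre [-136.46    4.18  120.66] off 25.75311649032652
0.07 False 19.38 [-0.58  0.86  0.69] [ 503.13 -231.29  111.21]
0.04 False 19.81 [-0.28  0.02 -0.81] [ 502.99 -232.28  105.82]
0.01 False 20.24 [-0.39  1.14  4.9 ] [ 503.38 -233.29  101.25]
-0.02 True 20.55 [-0.98  1.1   5.1 ] [ 503.65 -233.41  101.24]
side lean 0.004292048885291512 centre [-138.69    4.25  110.06] off 24.459758624799495
```

View pics/side8.png

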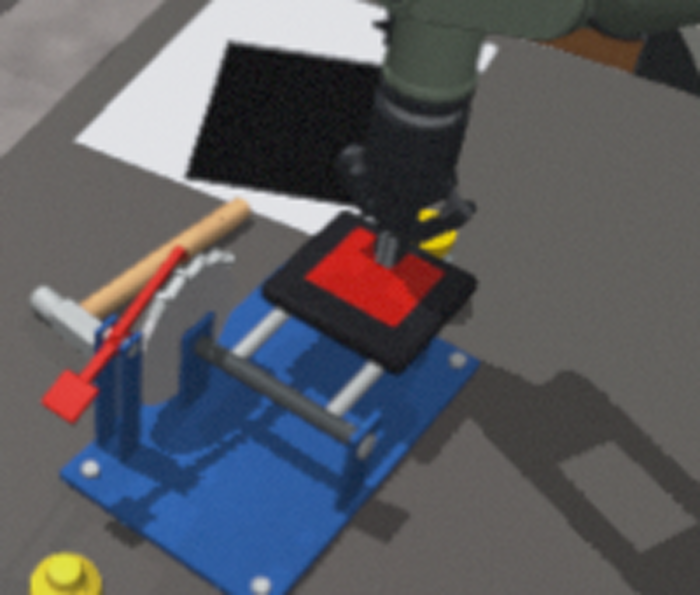

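Contact is firm at the rest: lean is 0.004 and the face is 110 mm above the bench. One more steady press, then I retreat and check everything.

```bash
python3 - <<'E'
from h import *
from plant import ctrl,sensors
np.set_printoptions(precision=2,suppress=True)
P=sensors.read_state()['eef_pos']
for dz in(4,8):
    ctrl.move_l(P-[0,0,dz],vel=20,threshold=40);ctrl.hold(.2)
    s=sensors.read_state();print(round(s['t'],2),s['force'],s['eef_pos'])
ctrl.move_l(P+[0,0,2],vel=30)
ctrl.move_l(P+[0,0,200],vel=200)
ctrl.move_ptp([330,-330,380],rot(0))
s=sensors.read_state();print(round(s['t'],2),s['force'],s['eef_pos'])
lean()
for n in("side","top"):
    p,d=optics.grab_frame(n);f=np.load(f"pics/{n}0.npz")['p']
    t=cv2.morphologyEx(red(p).astype(np.uint8),cv2.MORPH_OPEN,np.ones((7,7)))
    for s_,c,mm in comps(t,60):
        v,u=np.nonzero(mm);print(n,s_[4],c,np.median(F(bydepth(n,np.c_[u,v],d[v,u])),0))
    def yel(p):
        h=hsv(p);return[(c.round(1),s[4]) for s,c,_ in comps((h[...,0]>24)&(h[...,0]<34)&(h[...,1]>150)&(h[...,2]>90),40)]
    def ham(p):
        h=hsv(p);return[(c.round(1),s[4]) for s,c,_ in comps((h[...,0]>10)&(h[...,0]<22)&(h[...,1]>90)&(h[...,2]>120),40)]
    print(n,yel(f),yel(p),ham(f),ham(p))
    cv2.imwrite(f"pics/{n}9.png",p[:,:,::-1])
E
```

```text
21.12 [-7.89  4.81 24.17] [ 503.77 -233.49  101.06]
21.68 [-14.96  10.02  42.7 ] [ 503.94 -233.53  100.85]
24.16 [-0.27  0.16  0.23] [ 330.33 -329.51  378.89]
side lean -0.0025623345382123886 centre [-144.32    3.37  109.96] off 25.321729902985233
side 594 [327.09 178.41] [-144.27    3.57  109.93]
side 112 [240.04 212.04] [142.2  -96.48 138.42]
side [(array([238.5, 273.7]), np.int32(573))] [(array([341.6, 165.4]), np.int32(151)), (array([238.6, 273.8]), np.int32(574))] [(array([267., 173.]), np.int32(315))] [(array([266.8, 172.8]), np.int32(277))]
top 149 [231.32 171.92] [142.8  -99.77 137.62]
top 1198 [336.05 228.57] [-144.95    0.38  109.69]
top [(array([190. , 200.3]), np.int32(248)), (array([375.1, 233.5]), np.int32(326))] [(array([190. , 200.4]), np.int32(253)), (array([375.1, 233.5]), np.int32(325))] [(array([334.8, 155.5]), np.int32(606))] [(array([334.6, 155.4]), np.int32(626))]
```

View pics/side9.png

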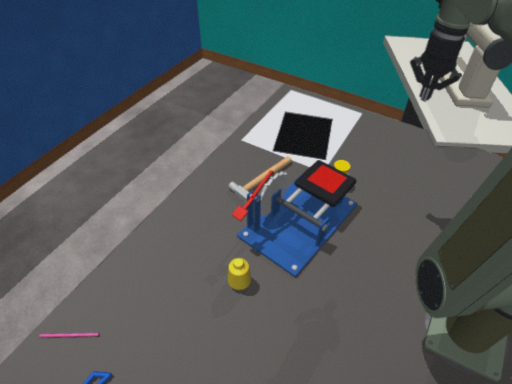

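View pics/top9.png

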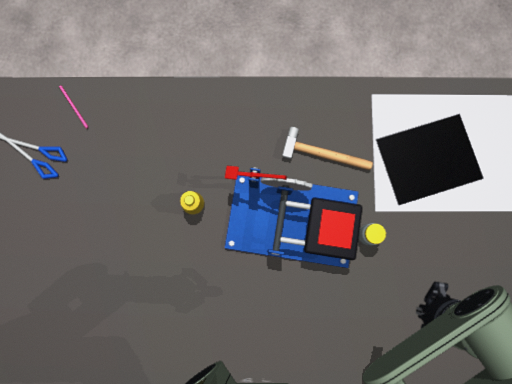

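The backrest (panel at side pixel (327,178)) lies flat, and the tab is down at 138 mm. The cone at top pixel (190,200), the jar at (375,233) and the hammer at (335,155) have not moved, and the arm is clear. Handing in.

```bash
python3 - <<'E'
from plant import ctrl,sensors
print(ctrl.finish_job(), sensors.read_state()['t'])
E
```

```text
the job is handed in; nothing more can be done
the job is handed in; nothing more can be done
```

The job is done and handed in, with about 24 s on the robot's clock at my last reading. With closed fingertips I pressed the red tab down to its stop, checked that the pawl was clear of the teeth, and then pushed the backrest along its arc onto the rest.

**Last checks, with the arm clear:**
- **Backrest:** lean is about 0.00 rad, and its face is 110 mm above the bench (109 mm expected).
- **Pawl:** the tab is at 138 mm, which is 21 mm down, so the pawl is free.
- **Cone, jar and hammer:** they sit within about 0.2 pixel of where they started.

**What disagreed:**
- **Fingertip position:** contact came with the TCP about 34 mm lower than `tcp_to_tips` = 25 implies. I worked from the measured contact instead.
- **Pressing force:** the force threshold counts from the start of each call, so the tab press built up to about 48 N vertical (about 53 N in all). The final press on the rest reached about 43 N vertical (about 46 N in all). Both went through the fingertips and stayed under the 120 N wrist limit.
- **Push along the arc:** the force readings between steps were close to zero, though about 5 N was expected. The pictures show the backrest moving as intended.

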